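# Swap the night light for the charger at the worktop power unit

### The arm

A 7-joint arm with a two-finger parallel gripper is mounted at the origin on the work surface. World frame = base frame: x ahead of the robot, y to its left, z up, the work surface at z = 0. Lengths are in m, angles in rad, forces in N, time in s.
With the tool pointing down it reaches from about 0.425 to 1.025 m from the base axis. Payload 9.4 kg.
Tool frame: the origin (TCP) lies on the centre line of the jaws, within the pads' length; the fingertips stand 22 mm ahead of it and the grasp point (between the pads) lies 3 mm ahead of it (tip_extent is the distance from the TCP to the fingertips, in m); z points along the fingers, x is the direction in which the jaws open and shut, and the axes are right-handed (so a half turn about z gives the same grasp; the last joint's range is limited). The gripper opens to 85 mm and grips with 20 to 120 N. Pads are 22 mm wide; open, the fingers measure 114 mm over their backs; the gripper's body (76 mm by 85 mm) begins 54 mm behind the grasp point. The pads swing forward as they close: fully open they stand 13 mm farther back than shut.
Start: joints at [-1.23, 0.599, -0.003, 1.599, 0.002, 0.943, -0.08], TCP at [0.294, 0.663, 0.253] pointing down, gripper open.
Joint ranges: [-2.57, 2.57], [-0.35, 1.97], [-1.29, 1.29], [0.11, 2.56], [-1.05, 4.19], [0.11, 1.86], [-2.63, 2.63]. Speed limits (rad/s): [2.22, 2.22, 3.01, 3.01, 3.14, 3.14, 3.14].

### API

Orientations are given as a rotation vector (axis times angle).
In Python, from bench import * gives the robot as it stands.
- The arm moves only by the tool arm_command, never from a script. Its argument "moves" is a list of rows, each an object of numbers: "claw": the gripper command: -1 is shut, 1 is fully open, values between are in proportion; "dx", "dy", "dz": the shift along the world's x, y, z in units of 30 mm (1.0 is 30 mm); "roll": the turn about the world's z in units of 6 degrees (1.0 is 6 degrees). In form: [{"claw": .., "dx": .., "dy": .., "dz": .., "roll": ..}, ...]. A call has 1 to 20 rows; each row shifts and turns the commanded pose from where the row before left it; what a row does not reach is not made up. A row lasts 1/8 s, in which the tool goes at most 62.5 mm and 10.7 degrees, less where a joint would pass 70% of its speed; a pose out of reach is approached as far as the arm can. A call is refused whole if a number of a shift passes 1 or a number of a turn 1, either way. A call with a gripper value outside its range is refused whole. The fingers move at their own pace and stop on an object; the grip force is fixed at half the most. Time passes only in rows, so rows that do not move let the fingers close. It gives the time, the measured TCP pose, the force and the opening at its end, in the units of the state.
- sense(): the state, without advancing time (a new reading comes with each control period).
- capture(name): name is "scene" or "side" or "wrist"; returns a dict with "frame" (400x640x3 uint8, red, green, blue), "fov_y" (degrees; the focal length in pixels is half the picture's height over the tangent of half this angle, whatever the lens; pixels are square), "cx", "cy" (the principal point, pixels), "position" and "attitude" of the camera in the world; the wrist camera has in their place "T_tool_cam" (4x4, takes a point from camera to tool coordinates, whose origin is the TCP and whose axes are the tool frame's). Camera axes: x right, y up, looking along -z (the intrinsics and any distortion apply to the point x, -y, -z); pixel columns grow to the right and rows downward; lengths in m; the calibration is good to about 2 mm. A picture is of the moment at which its call begins: read the wrist's pose just before it. There is no depth.
- sign_off(): hands the job in, once; it reports no verdict.
The state is a dict: "time": time; "joints": joint angles; "qvel": joint speeds; "joint_efforts": joint torques, N m; "position": TCP position; "tool_rot": TCP orientation; "wrist_force": force on the tool from outside, world axes, zero at the start; "torque": the same for the moment, N m; "grip_width": opening from 0.0 (shut) to 1.0 (fully open).
Only numpy, scipy, OpenCV 4.12 (cv2) and the standard library are available. Lean on these libraries where they do the work, as an engineer would, in place of code of your own. Each camera call takes 0.05 s, during which the arm holds its last target. There are 200 camera calls.

### The job

On the guest room's worktop power unit the plug-in night light is switched on and the square USB charger is switched off: swap them over for the day by lightly pressing fully home, with the fingertips, the raised end of the rocker switch that belongs to each (night light off, charger on, in either order). Leave the other two sockets and their switches alone, touch neither the plug-ins nor the glass mug, the tumbler or the remote control, grasp nothing, and draw the hand clear.

Things in the scene. Friction and masses are not known exactly. Their poses are not given: they have to be found in the camera images.
- unit: the power unit, screwed to the worktop: aluminium carrier with black end caps, 130 (x) by 356 (y) mm, end caps 47 mm high. Origin: centre of its underside, on the worktop. x runs across it from the rocker side to the socket side, y along the row, z up. It holds four white modules in a row along y, 80 mm apart, in an order that changes from start to start
- bay_charger: the module with the USB charger plugged in (fixed, 122 by 79 by 33 mm). Origin: centre of its underside, 12 mm above the worktop; axes as the unit's. Its level face is 45 mm above the worktop. A white rocker switch on a grey bezel pivots at (-36, 0, +37) mm from the origin; the socket's centre is at (+30, 0, +33) mm
- bay_light: the module with the night light plugged in, same build and axes as bay_charger
- bay_freshener: the module with the air freshener plugged in, same build and axes as bay_charger; its switch is on and stays on
- bay_spare: the module with the empty socket (three dark slots), same build and axes as bay_charger; its switch is off and stays off
- charger: the USB charger: a white square block 44 by 44 mm, 36 mm high, with two dark slots in its grey flat top; firmly plugged in. Origin: centre of its underside, on the module's face
- night_light: the night light: a white disc 46 mm across and 13 mm high with a smooth white dome on it, 36 mm high in all; firmly plugged in. Origin: centre of its underside, on the module's face
- freshener: the air freshener: a stepped white oblong body, base 36 by 48 mm, 44 mm high, narrowing to the top, with grey vent slits in its sides; firmly plugged in. Origin: centre of its underside, on the module's face
- charger_rocker (a joint): angle (rad) of the charger's rocker: 0 = off, 0.34 = on. ON = the half next to the socket pressed down, OFF = the half away from the socket down. It stays where it is left, so press it fully down; about 3 N on the raised end moves it. It is a shallow V of two flat halves, 36 mm long along the unit's x, 22 mm wide, pivoting about the unit's y
- light_rocker (a joint): the same for the night light's rocker: 0 = off, 0.34 = on (on at the start). On every rocker the half that is down lies level, 4 mm above the module's face (49 mm above the worktop), and the end of the other half stands about 6 mm higher
- freshener_rocker (a joint): the same for the air freshener's rocker (on, stays on)
- spare_rocker (a joint): the same for the empty socket's rocker (off, stays off)
- charger_on_end (a point): point on the top of the charger's rocker, on its ON half (next to the socket), 14 mm from the pivot: the spot to press; it is raised about 5 mm at the start and moves down with the rocker. Its axes turn with the rocker
- light_off_end (a point): point on the top of the night light's rocker, on its OFF half (away from the socket), 14 mm from the pivot: the spot to press; raised about 5 mm at the start, moves down with the rocker
- mug: loose glass mug with a handle, 76 mm across, 105 mm high, standing beyond one end of the unit. Origin: centre of its underside
- tumbler: loose glass tumbler, 68 mm across, 115 mm high, standing beyond the other end of the unit. Origin: centre of its underside
- remote: loose black remote control, 170 by 46 by 18 mm, lying on the worktop on the rocker side of the unit. Origin: centre of its underside, its x axis along its length

How it is judged:
At the end, for the whole second after the job is handed in: the charger's rocker is on (above 0.25 rad) and the night light's off (below 0.09 rad), the air freshener's is still on and the empty socket's still off; mug, tumbler and remote stand within 10 mm of where they were (value of joint each of charger_rocker, freshener_rocker above 0.25 rad and value of joint each of light_rocker, spare_rocker below 0.09 rad and distance of each of mug, tumbler, remote from where it was at the start of the episode below 0.01 m); the robot touches nothing.
It fails at once if a rocker that should be left alone is moved (more than 0.09 rad) (value of joint freshener_rocker below 0.25 rad or value of joint spare_rocker above 0.09 rad).
It fails at once if the module of the air freshener or of the empty socket is touched with more than 3 N (contact force between any of bay_freshener, bay_spare and anything else above 3 N).
It fails at once if the charger or the night light itself is touched with more than 3 N (contact force between any of charger, night_light and anything else above 3 N).
It fails at once if the press is not light: more than 30 N on a module or the unit (contact force between any of bay_charger, bay_light, unit and anything else above 30 N).
It fails at once if the mug, tumbler or remote is shifted or lifted by more than 10 mm (distance of any of mug, tumbler, remote from where it was at the start of the episode above 0.01 m).
It also fails if it takes over 35 s, if anything falls off the work surface, if the arm or the gripper's body presses on something with over 40 N, if the wrist force passes 120 N, or if a joint passes its speed limit or range.

## Working session

There is one attempt and no reset: what is moved stays moved. The work goes in short steps, Python scripts to look and compute and a tool call to move; the robot and the scene stay as the last step left them, time stands still between calls to the robot, and variables do not carry over. Pictures are saved under pics/ and viewed, about 8 in all and at most 12, crops included, and the job is handed in when it is done.

Besides the shell and the picture viewer there is one more tool, called as name(argument=value, ...) on one line, values as JSON. arm_command: Moves the arm, as the interface text tells. Its arguments: {"type":"object","properties":{"moves":{"type":"array"}},"required":["moves"]}

```bash
mkdir -p pics
python3 - <<'E'
from bench import *
import cv2,pickle
s=sense();print(s)
for n in("scene","side","wrist"):
    c=capture(n);pickle.dump((s,c),open(n+".pkl","wb"));cv2.imwrite(f"pics/{n}0.png",c["frame"][:,:,::-1]);print({k:v for k,v in c.items() if k!="frame"})
E
```

```text
{'time': 0.0, 'joints': array([-1.22970438,  0.6000812 , -0.00252361,  1.60013526,  0.00181406,
        0.94288388, -0.07981437]), 'qvel': array([-0.00054638,  0.00142113, -0.00045824, -0.00028836,  0.00029246,
        0.00011765,  0.0005232 ]), 'joint_efforts': array([ 8.76699651e-04, -7.76485062e+01,  1.56458214e+00, -2.58010286e+01,
        1.22599985e-02,  9.13295313e-03, -1.60326033e-05]), 'position': array([0.29401416, 0.66223234, 0.25244702]), 'tool_rot': array([ 2.63300182e+00,  1.71199460e+00, -1.83329492e-03]), 'wrist_force': array([-0.2906268 ,  0.24410829,  1.16832651]), 'torque': array([-0.01518367,  0.03771327,  0.00804389]), 'grip_width': 0.9970374556052858}
{'fov_y': 56.54800222201283, 'cx': 317.9620745653987, 'cy': 199.4744911983373, 'position': array([0.92996939, 0.19080444, 0.80209112]), 'attitude': array([0.32731891, 0.52400494, 1.93208539])}
{'fov_y': 42.2746756195038, 'cx': 311.17854672828724, 'cy': 205.41233824983652, 'position': array([ 0.38817106, -1.03841166,  0.779497  ]), 'attitude': array([ 0.97568918, -0.06186809, -0.12732484])}
{'fov_y': 62.632920176517594, 'cx': 311.49550097045835, 'cy': 203.17987842767263, 'T_tool_cam': array([[ 9.99999584e-01,  6.68429291e-04, -6.19891083e-04,
         3.35266587e-04],
       [ 4.61628566e-04, -9.57648198e-01, -2.87940473e-01,
        -7.33969385e-02],
       [-7.86105424e-04,  2.87940067e-01, -9.57648109e-01,
        -1.22400131e-01],
       [ 0.00000000e+00,  0.00000000e+00,  0.00000000e+00,
         1.00000000e+00]])}
```

View pics/scene0.png

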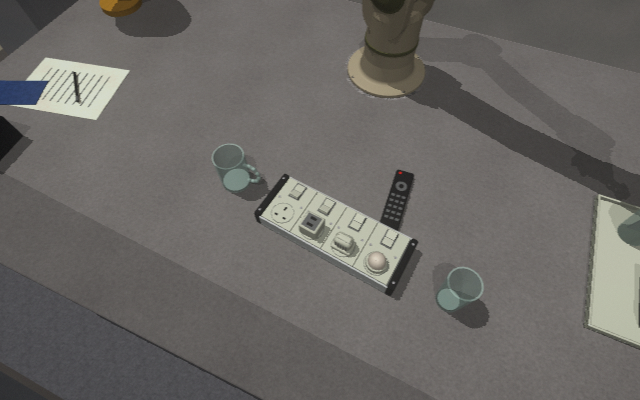

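View pics/side0.png

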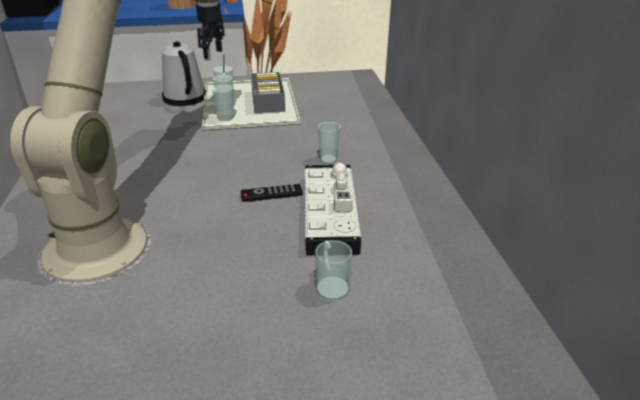

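The scene view shows the row, from low y to high y: spare (283,213), charger (312,225), freshener (343,243) and night light (376,262). The mug is at (232,168), the tumbler at (460,290) and the remote at (398,200). The side view shows the same order. I'll enlarge the unit to measure it.

```bash
cat > h.py <<'E'
import numpy as np,cv2,pickle
from scipy.spatial.transform import Rotation as R
def campose(c,s=None):
    if 'position' in c: return R.from_rotvec(c['attitude']).as_matrix(),np.array(c['position'])
    T=np.eye(4);T[:3,:3]=R.from_rotvec(s['tool_rot']).as_matrix();T[:3,3]=s['position'];T=T@c['T_tool_cam'];return T[:3,:3],T[:3,3]
def f(c): return 200/np.tan(np.radians(c['fov_y']/2))
def ray(c,uv,z,s=None):
    A,p=campose(c,s);d=A@np.array([(uv[0]-c['cx'])/f(c),-(uv[1]-c['cy'])/f(c),-1]);return p+d*(z-p[2])/d[2]
def proj(c,P,s=None):
    A,p=campose(c,s);q=A.T@(np.array(P)-p);return np.array([c['cx']+f(c)*q[0]/-q[2],c['cy']-f(c)*q[1]/-q[2]])
E
python3 - <<'E'
from h import *
s,c=pickle.load(open("scene.pkl","rb"))
cv2.imwrite("pics/scene_crop.png",cv2.resize(c["frame"][160:300,240:430,::-1],None,fx=4,fy=4,interpolation=cv2.INTER_CUBIC))
E
```

```text
(no output)
```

View pics/scene_crop.png

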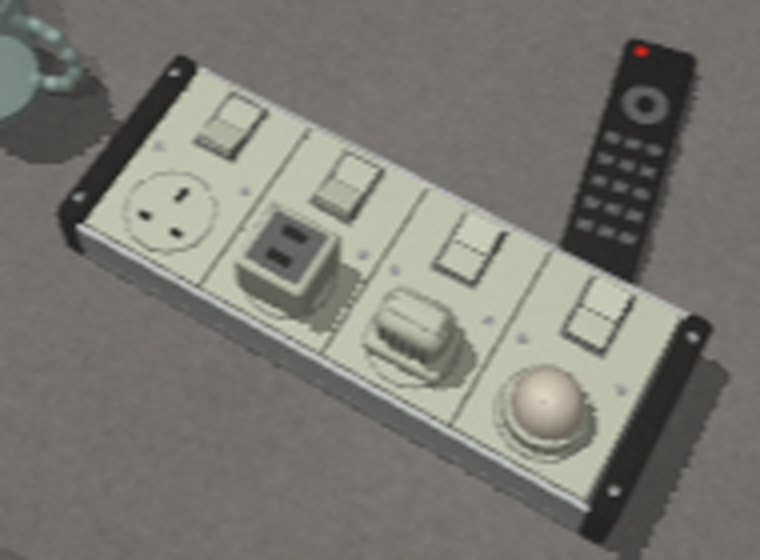

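The crop shows the rocker bezels at crop (231,125) spare, (347,185) charger, (470,247) freshener and (598,315) light. The end-cap screws are at (175,71), (79,197), (693,336) and (614,490).

Run:
```python
from h import *
s,c=pickle.load(open("scene.pkl","rb"))
g=lambda u,v,z:ray(c,(240+(u+.5)/4-.5,160+(v+.5)/4-.5),z)
S=np.array([g(*p,.047) for p in[(175,71),(79,197),(693,336),(614,490)]])
B=np.array([g(*p,.049) for p in[(231,125),(347,185),(470,247),(598,315)]])
print(S.round(4),"\n",B.round(4))
print("lens",np.linalg.norm(S[0]-S[2]),np.linalg.norm(S[0]-S[1]),np.linalg.norm(np.diff(B,axis=0),axis=1))
C=S.mean(0);y=S[2]+S[3]-S[0]-S[1];a=np.arctan2(-y[0],y[1]);print("centre",C,"yaw deg",np.degrees(a))
X=np.array([np.cos(a),np.sin(a),0]);Y=np.array([-X[1],X[0],0])
for k in range(4):print((C+Y*(-.12+.08*k)-X*.036).round(4))
s2,d=pickle.load(open("side.pkl","rb"))
for k in range(4):print(proj(d,[*(C+Y*(-.12+.08*k)-X*.036)[:2],.049]).round(1))
print("tool R",R.from_rotvec(s['tool_rot']).as_matrix().round(3))
```

```text
[[ 0.5116 -0.0944  0.047 ]
 [ 0.6119 -0.1065  0.047 ]
 [ 0.5539  0.2433  0.047 ]
 [ 0.6535  0.2306  0.047 ]] 
 [[ 0.5338 -0.0461  0.049 ]
 [ 0.5437  0.033   0.049 ]
 [ 0.5528  0.1124  0.049 ]
 [ 0.5637  0.1918  0.049 ]]
lens 0.34029686269760306 0.10097207948945823 [0.07967221 0.07994309 0.08009744]
centre [0.58274136 0.06825541 0.047     ] yaw deg -7.092457231970073
[ 0.5322 -0.0464  0.047 ]
[0.5421 0.033  0.047 ]
[0.552  0.1124 0.047 ]
[0.5618 0.1918 0.047 ]
[316.1 224. ]
[315.5 205.3]
[314.9 188.4]
[314.4 173.1]
tool R [[ 0.406  0.914 -0.   ]
 [ 0.914 -0.406 -0.001]
 [-0.001  0.    -1.   ]]
```

arm_command(moves=[{"claw": -1,"dx": 0.53,"dy": -0.97,"dz": 0,"roll": 0.175},{"claw": -1,"dx": 0.53,"dy": -0.97,"dz": 0,"roll": 0.175},{"claw": -1,"dx": 0.53,"dy": -0.97,"dz": 0,"roll": 0.175},{"claw": -1,"dx": 0.53,"dy": -0.97,"dz": 0,"roll": 0.175},{"claw": -1,"dx": 0.53,"dy": -0.97,"dz": 0,"roll": 0.175},{"claw": -1,"dx": 0.53,"dy": -0.97,"dz": 0,"roll": 0.175},{"claw": -1,"dx": 0.53,"dy": -0.97,"dz": 0,"roll": 0.175},{"claw": -1,"dx": 0.53,"dy": -0.97,"dz": 0,"roll": 0.175},{"claw": -1,"dx": 0.53,"dy": -0.97,"dz": 0,"roll": 0.175},{"claw": -1,"dx": 0.53,"dy": -0.97,"dz": 0,"roll": 0.175},{"claw": -1,"dx": 0.53,"dy": -0.97,"dz": 0,"roll": 0.175},{"claw": -1,"dx": 0.53,"dy": -0.97,"dz": 0,"roll": 0.175},{"claw": -1,"dx": 0.53,"dy": -0.97,"dz": 0,"roll": 0.175},{"claw": -1,"dx": 0.53,"dy": -0.97,"dz": 0,"roll": 0.175},{"claw": -1,"dx": 0.53,"dy": -0.97,"dz": 0,"roll": 0.175},{"claw": -1,"dx": 0.53,"dy": -0.97,"dz": 0,"roll": 0.175},{"claw": -1,"dx": 0,"dy": -0.1,"dz": -0.8,"roll": 0},{"claw": -1,"dx": 0,"dy": 0,"dz": -0.8,"roll": 0},{"claw": -1,"dx": 0,"dy": 0,"dz": -0.8,"roll": 0},{"claw": -1,"dx": 0,"dy": 0,"dz": 0,"roll": 0}])

```text
time: 2.65
position: [0.5476, 0.1936, 0.1797]
tool_rot: [-2.354, -2.078, 0.005]
wrist_force: [0.5, 1.0, -0.3]
grip_width: 0.002
```

Run:
```python
from h import *
from bench import *
s=sense();c=capture("wrist");pickle.dump((s,c),open("w1.pkl","wb"))
print(s['position'],s['wrist_force'],s['grip_width'],R.from_rotvec(s['tool_rot']).as_matrix().round(3))
cv2.imwrite("pics/w1.png",c["frame"][:,:,::-1])
print("light piv",proj(c,[.5628,.1918,.049],s),"press",proj(c,[.549,.1935,.054],s),"tip",proj(c,s['position']+[0,0,-.022],s))
```

```text
[0.5476076 0.1936385 0.1797499] [ 0.50240603  0.97470389 -0.27404994] 0.0016310932894319223 [[ 0.124  0.992 -0.003]
 [ 0.992 -0.124 -0.001]
 [-0.002 -0.003 -1.   ]]
light piv [311.25924867 218.25497872] press [311.20333926 203.67511375] tip [310.7212098 262.2516169]
```

View pics/w1.png

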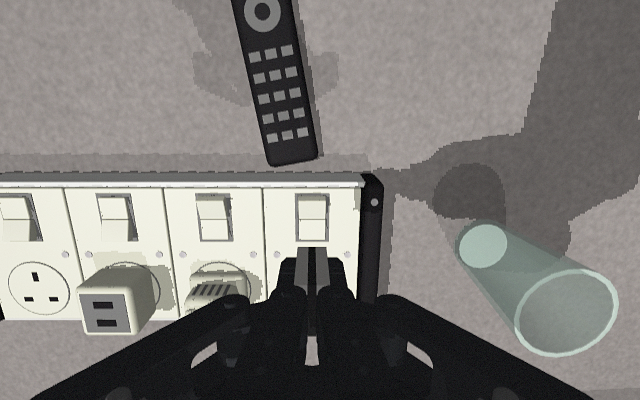

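The rocker's pivot line is at (312,219), against a prediction of (311,218), so the position agrees. The OFF half is the upper one. I'll descend to just above it.

arm_command(moves=[{"claw": -1,"dx": 0.05,"dy": 0,"dz": -0.8,"roll": 0},{"claw": -1,"dx": 0,"dy": 0,"dz": -0.8,"roll": 0},{"claw": -1,"dx": 0,"dy": 0,"dz": -0.8,"roll": 0},{"claw": -1,"dx": 0,"dy": 0,"dz": -0.8,"roll": 0},{"claw": -1,"dx": 0,"dy": 0,"dz": 0,"roll": 0},{"claw": -1,"dx": 0,"dy": 0,"dz": 0,"roll": 0}])

```text
time: 3.45
position: [0.5507, 0.1943, 0.0865]
tool_rot: [2.355, 2.078, 0.002]
wrist_force: [0.1, 0.7, -0.3]
grip_width: 0.002
```

arm_command(moves=[{"claw": -1,"dx": 0,"dy": 0,"dz": -0.1,"roll": 0},{"claw": -1,"dx": 0,"dy": 0,"dz": -0.1,"roll": 0},{"claw": -1,"dx": 0,"dy": 0,"dz": 0,"roll": 0}])

```text
time: 3.82
position: [0.5501, 0.194, 0.0794]
tool_rot: [2.355, 2.079, 0.0]
wrist_force: [0.5, -0.6, 0.5]
grip_width: 0.001
```

arm_command(moves=[{"claw": -1,"dx": 0,"dy": 0,"dz": -0.05,"roll": 0},{"claw": -1,"dx": 0,"dy": 0,"dz": -0.05,"roll": 0},{"claw": -1,"dx": 0,"dy": 0,"dz": 0,"roll": 0}])

```text
time: 4.2
position: [0.5499, 0.1941, 0.0762]
tool_rot: [-2.355, -2.079, 0.0]
wrist_force: [-1.6, -0.3, 1.8]
grip_width: -0.001
```

arm_command(moves=[{"claw": -1,"dx": 0,"dy": 0,"dz": -0.05,"roll": 0},{"claw": -1,"dx": 0,"dy": 0,"dz": -0.05,"roll": 0},{"claw": -1,"dx": 0,"dy": 0,"dz": 0,"roll": 0}])

```text
time: 4.58
position: [0.5499, 0.194, 0.0731]
tool_rot: [-2.355, -2.079, 0.0]
wrist_force: [-1.2, 0.5, 1.7]
grip_width: 0.002
```

arm_command(moves=[{"claw": -1,"dx": 0,"dy": 0,"dz": -0.04,"roll": 0},{"claw": -1,"dx": 0,"dy": 0,"dz": 0,"roll": 0}])

```text
time: 4.82
position: [0.5501, 0.194, 0.072]
tool_rot: [2.355, 2.079, 0.0]
wrist_force: [-1.5, 0.6, 1.5]
grip_width: -0.002
```

arm_command(moves=[{"claw": -1,"dx": 0,"dy": 0,"dz": -0.04,"roll": 0},{"claw": -1,"dx": 0,"dy": 0,"dz": 0,"roll": 0}])

```text
time: 5.08
position: [0.5501, 0.194, 0.0711]
tool_rot: [2.355, 2.079, 0.0]
wrist_force: [-2.3, 0.2, 6.6]
grip_width: -0.002
```

arm_command(moves=[{"claw": -1,"dx": 0,"dy": 0,"dz": -0.03,"roll": 0},{"claw": -1,"dx": 0,"dy": 0,"dz": 0,"roll": 0}])

```text
time: 5.32
position: [0.5502, 0.194, 0.071]
tool_rot: [2.355, 2.079, 0.001]
wrist_force: [-4.2, -1.3, 14.6]
grip_width: -0.004
```

The light rocker came up against a firm stop at the expected height with 14.6 N. I'll lift and move over the charger's ON end.

arm_command(moves=[{"claw": -1,"dx": 0,"dy": 0,"dz": 0.3,"roll": 0},{"claw": -1,"dx": 0,"dy": 0,"dz": 0.9,"roll": 0},{"claw": -1,"dx": 0,"dy": 0,"dz": 0.9,"roll": 0},{"claw": -1,"dx": 0,"dy": 0,"dz": 0.9,"roll": 0},{"claw": -1,"dx": 0.03,"dy": -0.9,"dz": 0.3,"roll": 0},{"claw": -1,"dx": 0.04,"dy": -0.9,"dz": 0,"roll": 0},{"claw": -1,"dx": 0.04,"dy": -0.9,"dz": 0,"roll": 0},{"claw": -1,"dx": 0.04,"dy": -0.9,"dz": 0,"roll": 0},{"claw": -1,"dx": 0.04,"dy": -0.9,"dz": 0,"roll": 0},{"claw": -1,"dx": 0.04,"dy": -0.93,"dz": 0,"roll": 0},{"claw": -1,"dx": 0,"dy": 0,"dz": 0,"roll": 0},{"claw": -1,"dx": 0,"dy": 0,"dz": 0,"roll": 0}])

```text
time: 6.82
position: [0.5572, 0.0316, 0.1691]
tool_rot: [2.355, 2.079, 0.001]
wrist_force: [-0.2, 0.9, 0.3]
grip_width: 0.003
```

Run:
```python
from h import *
from bench import *
s=sense();c=capture("wrist")
print(s['position'],s['wrist_force'])
cv2.imwrite("pics/w2.png",c["frame"][:,:,::-1])
print("ch piv",proj(c,[.543,.033,.049],s),"light piv",proj(c,[.5628,.1918,.049],s))
```

```text
[0.5572069  0.03162837 0.16909718] [-0.24381063  0.94738011  0.31629641]
ch piv [310.21833688 185.49609102] light piv [521.19387582 185.2319323 ]
```

View pics/w2.png

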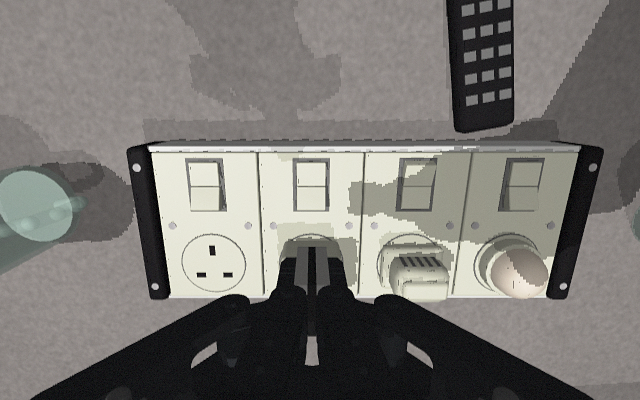

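The charger's pivot line is at (310,186), as predicted. The light rocker at (521,186) now looks different from the freshener's.

arm_command(moves=[{"claw": -1,"dx": 0,"dy": 0,"dz": -0.7,"roll": 0},{"claw": -1,"dx": 0,"dy": 0,"dz": -0.7,"roll": 0},{"claw": -1,"dx": 0,"dy": 0,"dz": -0.7,"roll": 0},{"claw": -1,"dx": 0,"dy": 0,"dz": -0.7,"roll": 0},{"claw": -1,"dx": 0,"dy": 0,"dz": 0,"roll": 0},{"claw": -1,"dx": 0,"dy": 0,"dz": 0,"roll": 0},{"claw": -1,"dx": 0,"dy": 0,"dz": 0,"roll": 0}])

```text
time: 7.75
position: [0.5575, 0.0314, 0.0859]
tool_rot: [2.355, 2.079, 0.002]
wrist_force: [0.4, 1.0, 0.3]
grip_width: -0.002
```

arm_command(moves=[{"claw": -1,"dx": 0,"dy": 0,"dz": -0.1,"roll": 0},{"claw": -1,"dx": 0,"dy": 0,"dz": -0.1,"roll": 0},{"claw": -1,"dx": 0,"dy": 0,"dz": 0,"roll": 0}])

```text
time: 8.12
position: [0.5568, 0.0311, 0.0788]
tool_rot: [-2.355, -2.079, 0.0]
wrist_force: [-0.2, -0.6, 0.2]
grip_width: -0.003
```

arm_command(moves=[{"claw": -1,"dx": 0,"dy": 0,"dz": -0.05,"roll": 0},{"claw": -1,"dx": 0,"dy": 0,"dz": -0.05,"roll": 0},{"claw": -1,"dx": 0,"dy": 0,"dz": 0,"roll": 0}])

```text
time: 8.5
position: [0.5572, 0.0311, 0.076]
tool_rot: [2.355, 2.079, 0.001]
wrist_force: [-0.2, 0.6, 0.9]
grip_width: -0.001
```

arm_command(moves=[{"claw": -1,"dx": 0,"dy": 0,"dz": -0.05,"roll": 0},{"claw": -1,"dx": 0,"dy": 0,"dz": -0.05,"roll": 0},{"claw": -1,"dx": 0,"dy": 0,"dz": -0.04,"roll": 0},{"claw": -1,"dx": 0,"dy": 0,"dz": 0,"roll": 0}])

```text
time: 9.0
position: [0.5572, 0.0312, 0.0717]
tool_rot: [2.355, 2.079, 0.001]
wrist_force: [1.5, 0.2, 1.5]
grip_width: -0.003
```

arm_command(moves=[{"claw": -1,"dx": 0,"dy": 0,"dz": -0.04,"roll": 0},{"claw": -1,"dx": 0,"dy": 0,"dz": 0,"roll": 0}])

```text
time: 9.25
position: [0.5571, 0.0312, 0.071]
tool_rot: [2.355, 2.079, 0.001]
wrist_force: [0.6, -0.6, 8.6]
grip_width: -0.0
```

arm_command(moves=[{"claw": -1,"dx": 0,"dy": 0,"dz": -0.02,"roll": 0},{"claw": -1,"dx": 0,"dy": 0,"dz": 0,"roll": 0}])

```text
time: 9.5
position: [0.5572, 0.0312, 0.0709]
tool_rot: [2.355, 2.079, 0.001]
wrist_force: [-0.7, -0.2, 16.3]
grip_width: 0.006
```

arm_command(moves=[{"claw": -1,"dx": 0,"dy": 0,"dz": 0.3,"roll": 0},{"claw": -1,"dx": 0,"dy": 0,"dz": 0.9,"roll": 0},{"claw": -1,"dx": 0,"dy": 0,"dz": 0.9,"roll": 0},{"claw": -1,"dx": 0,"dy": 0,"dz": 0.9,"roll": 0},{"claw": -1,"dx": 0,"dy": 0,"dz": 0.9,"roll": 0},{"claw": -1,"dx": -0.3,"dy": 0.4,"dz": 0.9,"roll": 0},{"claw": -1,"dx": -0.5,"dy": 0.6,"dz": 0.5,"roll": 0},{"claw": -1,"dx": -0.5,"dy": 0.6,"dz": 0.5,"roll": 0},{"claw": -1,"dx": 0,"dy": 0,"dz": 0,"roll": 0},{"claw": -1,"dx": 0,"dy": 0,"dz": 0,"roll": 0},{"claw": -1,"dx": 0,"dy": 0,"dz": 0,"roll": 0}])

```text
time: 10.88
position: [0.5179, 0.0787, 0.2433]
tool_rot: [-2.356, -2.078, 0.002]
wrist_force: [0.1, -0.9, 0.9]
grip_width: -0.003
```

Run:
```python
from h import *
from bench import *
s=sense();c=capture("wrist");d=capture("scene")
print(s['time'],s['position'],s['wrist_force'])
a=cv2.resize(c["frame"][20:260,100:560],None,fx=1.6,fy=1.6,interpolation=cv2.INTER_CUBIC)
cv2.imwrite("pics/w3.png",a[:,:,::-1])
s0,e=pickle.load(open("scene.pkl","rb"))
both=np.vstack([e["frame"][130:320,200:500],d["frame"][130:320,200:500]])
cv2.imwrite("pics/s3.png",cv2.resize(both,None,fx=1.55,fy=1.55,interpolation=cv2.INTER_CUBIC)[:,:,::-1])
```

```text
10.875 [0.51794723 0.07867772 0.24333838] [ 0.14380062 -0.85909708  0.86230286]
```

View pics/w3.png

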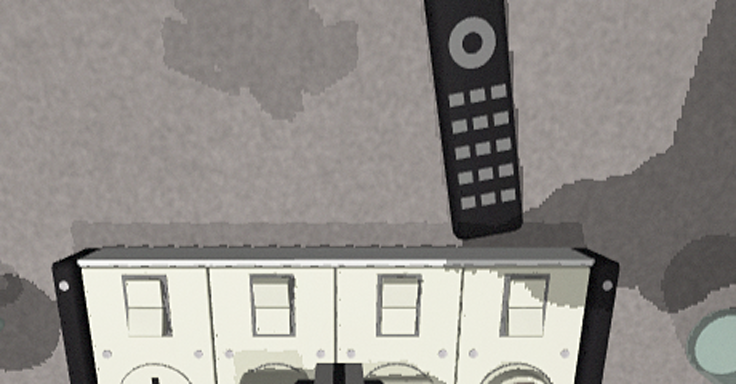

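View pics/s3.png

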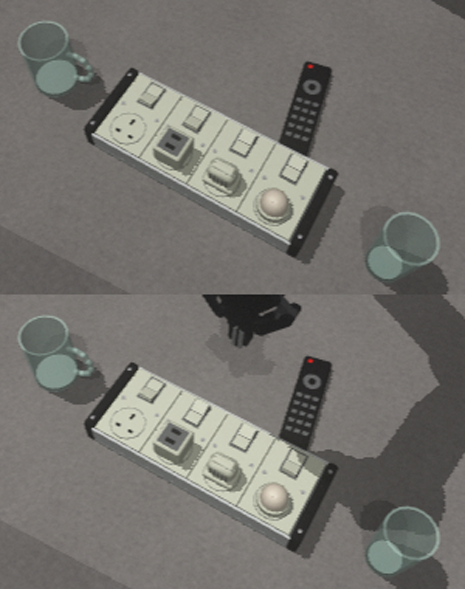

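In the wrist view, the charger's rocker (272,306) now looks like the freshener's (398,306), which is on. The light's rocker (525,307) looks like the spare's (147,306), which is off. In the scene before/after view, the mug, tumbler and remote haven't moved and the hand is clear.

```bash
python3 -c "
from bench import *
print(sign_off())"
```

```text
the job is handed in; nothing more can be done
None
```

The night light is switched off and the USB charger is switched on, and I've handed the job in at about 11 s of the 35 s allowed. I pressed each raised end with the closed fingertips until it reached a firm stop at the expected height, 49 mm above the worktop. The last force readings were 14.6 N on the light's rocker and 16.3 N on the charger's, against the 30 N limit.

In the last pictures the charger's rocker matches the air freshener's (on) and the light's matches the empty socket's (off). By eye, the mug, tumbler and remote have not moved. The hand is well clear, with the fingertips at about 0.22 m height, and the wrist force is about zero.

No check failed or disagreed. The rocker angles can't be read directly, so their state is judged from the firm stops and the pictures, and `sign_off()` gave no verdict.

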